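# Free the bearing-ball dish and turn it a quarter turn without losing the ball

### The arm

A 6-joint arm with a two-finger parallel gripper is mounted at the origin on a cart in front of the work surface, level with it; the furniture and walls round the work are solid. World frame = base frame: x ahead of the robot, y to its left, z up, the work surface at z = 0. Lengths are in m, angles in rad, forces in N, time in s.
With the tool pointing down it reaches from about 0.3 to 0.875 m from the base axis. Payload 6.4 kg.
Tool frame: the origin (TCP) lies midway between the tips of the shut fingers; the grasp point (between the pads) lies 19 mm behind it; z points along the fingers, y is the line along which they close (so a half turn about z gives the same grasp; the last joint's range is limited). The gripper opens to 85 mm and grips with 20 to 120 N. Pads are 22 mm wide; open, the fingers measure 114 mm over their backs; the gripper's body (76 mm by 85 mm) begins 54 mm behind the grasp point. The pads swing forward as they close: fully open they stand 13 mm farther back than shut.
Start: joints at [1.027, 0.181, 1.607, -0, 1.354, -0.206], TCP at [0.191, 0.543, 0.231] pointing down, gripper open.
Joint ranges: [-2.99, 2.99], [-0.89, 2.07], [0.3, 2.58], [-1.14, 4.28], [0, 2.63], [-3.12, 3.12]. Speed limits (rad/s): [2.57, 2.57, 3.01, 3.14, 3.14, 3.14].

### API

Orientations are given as a unit quaternion [w, x, y, z].
In Python, from bench import ctrl gives the robot as it stands. The module is installed in compiled form; this text tells all that it offers.
- The arm moves only by the tool move_arm, never from a script. Its argument "plan" is one flat list of numbers, 6 for each row, row after row: the shift along the world's x, y, z in units of 50 mm (1.0 is 50 mm), then the turn, a rotation vector about the world's x, y, z in rad. A call has 1 to 10 rows; each row is the pose to reach, as a shift and turn from the pose commanded when the call began; what a row does not reach only later rows make up. A row lasts 1/8 s, in which the tool goes at most 62.5 mm and 10.7 degrees, less where a joint would pass 70% of its speed; a pose out of reach is approached as far as the arm can. A call with a gripper value outside its range is refused whole. "grip" is the finger opening in mm, from 0 to 85.4, set as the call begins (left out, the last holds). The fingers move at their own pace and stop on an object; the grip force is fixed at half the most. Time passes only in rows, so rows that repeat a pose let the fingers close. It gives the time, the measured TCP pose, the force, the opening and the grip force at its end, in the units of the state.
- ctrl.get_obs(): the state, without advancing time (a new reading comes with each control period).
- ctrl.camera(name): name is "scene" or "top"; returns a dict with "pixels" (480x640x3 uint8, red, green, blue), "fx", "fy", "cx", "cy" (pixels), "dist_coeffs" ([k1, k2, p1, p2, k3] as OpenCV has them; the pictures are not rectified), "origin" and "attitude" of the camera in the world. Camera axes: x right, y down, z forward; pixel columns grow to the right and rows downward; lengths in m; the calibration is good to about 2 mm. A picture is of the moment at which its call begins. There is no depth.
- ctrl.hand_in(): hands the job in; it is judged then, once.
The state is a dict: "time_s": time; "q": joint angles; "dq": joint speeds; "joint_efforts": joint torques, N m; "eef_pos": TCP position; "eef_rot": TCP orientation; "wrist_force": force on the tool from outside, world axes, zero at the start; "torque": the same for the moment, N m; "opening": opening from 0.0 (shut) to 1.0 (fully open); "grasp_force": force on a finger pad.
Only numpy, scipy, OpenCV 4.12 (cv2) and the standard library are available. Lean on these libraries where they do the work, as an engineer would, in place of code of your own. Each camera call takes 0.05 s, during which the arm holds its last target. There are 200 camera calls.

### The job

The ball dish on its stand is held down by a retaining slide: pull the slide's black knob straight out until the slide's red line is level with the outer edge of the guide block, and leave the slide there. Then lift the dish gently by its handle, about 80 mm straight up from its seat, and turn it a quarter turn, held level over the stand, so that its yellow pointer faces the blue post, with the steel ball always staying inside the dark ring in the middle. Finish while still holding the dish up there, still and level over the middle of the stand; leave the other things alone.

Things in the scene. Friction and masses are not known exactly. Their poses are not given: they have to be found in the camera images.
- stand: Fixed grey stand, base plate 230 x 205 x 10 mm. Origin on the worktop under the middle of the round black seat cup (outer radius 44 mm, lip 4 mm; the dish's foot rests in it at z = 28 mm). Its +y is the way the slide pulls out; marker posts on its +x and -x sides. The slide's aluminium guide block spans 85 to 115 mm along +y, 66 mm high.
- slide (a joint): Retaining slide, m pulled out along stand +y (0 = in; starts 0 to 0.006; hard stop 0.055). Its red line is level with the guide block's outer edge at 0.040; black lines at 10, 20, 30 mm. Its steel tongue, 22 mm wide, 52 to 58 mm above the worktop, covers the dish's rim until out by 0.016. 3 N friction and a weak return spring (30 N/m): it stays where left.
- slide_grip (a point): Grip point in the slide's upright black knob, 150 mm from the stand's origin along its +y when fully in, moves out with the slide; 74 mm above the worktop. The knob is 14 mm wide across the slide (stand x), 22 mm along it, from 52 to 90 mm above the worktop; free on both sides.
- carrier: Loose aluminium dish, 124 mm across, 0.25 kg, with an arched handle along its y (feet at y = +-59 mm, top 93 mm). Origin under its foot, z up, +x to the yellow pointer on the rim (rim 20 mm up). Starts seated, origin 28 mm above the worktop, pointer about to stand -y, away from the slide. Inside is a shallow cone rising 10 degrees outward.
- bail_grip (a point): Middle of the black rubber grip at the top of the dish's handle, 80 mm above the carrier origin on its axis. The grip is 12 mm thick (carrier x), 50 mm long (carrier y), 26 mm high (67 to 93 mm above the carrier origin); the ball's top is 30 mm above the carrier origin.
- pointer_tip (a point): Tip of the yellow pointer (12 mm wide) on the dish's rim, 80 mm from its axis along carrier +x.
- dish_centre (a point): Lowest point, in the middle of the dish, 8 mm above the carrier origin; the dark ring round it has a radius of 20 mm.
- ball_center (a point): Centre of the loose steel ball, 22 mm diameter, 45 g, resting in the dish.
- blue_post: Blue marker post, 18 mm diameter, top 56 mm above the worktop, fixed on the stand's plate 100 mm from the seat's axis on the stand's +x or -x side. Origin under its foot.
- white_post: White marker post of the same shape on the opposite side of the seat.
- tape_measure: Yellow tape measure, 40 x 80 x 68 mm, bystander. Origin under its middle.
- pencil: Red carpenter's pencil, 173 x 15 x 8 mm, bystander.
- blade_flange: Steel blade flange, 70 mm across, 22 mm high, bystander.
- spanner_19: Open-ended spanner, 158 x 39 x 8 mm, bystander.
Things that resemble listed ones, but are neither listed nor needed, are in the scene too. Several things have the shape of the carrier; the one meant has the colours described above.

How it is judged:
By the outcome, as a careful person would: the job done as asked, in the order asked, and still so for the second after the job is handed in, while the arm keeps its last pose, push and grip.
It also fails if it takes over 58 s, if anything falls off the work surface, if the arm or the gripper's body presses on something with over 40 N, if the wrist force passes 120 N, or if a joint passes its speed limit or range.

## Working session

There is one attempt and no reset: what is moved stays moved. The work goes in short steps, Python scripts to look and compute and a tool call to move; the robot and the scene stay as the last step left them, time stands still between calls to the robot, and variables do not carry over. Pictures are saved under pics/ and viewed, at most 12 in all, crops included, and the job is handed in when it is done.

Besides the shell and the picture viewer there is one more tool, called as a command line: name --argument value ..., lists and objects as JSON in quotes. move_arm: Moves the arm, as the interface text tells. Its arguments: {"type":"object","properties":{"plan":{"type":"array"},"grip":{"type":"number"}},"required":["plan"]}

```bash
mkdir -p pics; cat > h.py <<'E'
import numpy as np, cv2
from bench import ctrl
from scipy.spatial.transform import Rotation as R
def rot(c):
    a=np.array(c['attitude'],float)
    if a.shape==(3,3): return a
    return R.from_quat([a[1],a[2],a[3],a[0]]).as_matrix()
def K(c): return np.array([[c['fx'],0,c['cx']],[0,c['fy'],c['cy']],[0,0,1.]])
def px2w(c,uv,z):
    n=cv2.undistortPoints(np.array([[uv]],float),K(c),np.array(c['dist_coeffs'],float))[0,0]
    d=rot(c)@np.array([n[0],n[1],1]); o=np.array(c['origin'],float)
    return o+d*(z-o[2])/d[2]
def w2px(c,p):
    Rm=rot(c).T; t=-Rm@np.array(c['origin'],float)
    return cv2.projectPoints(np.array(p,float).reshape(-1,3),cv2.Rodrigues(Rm)[0],t,K(c),np.array(c['dist_coeffs'],float))[0].reshape(-1,2)
def save(c,n,box=None,s=1):
    im=c['pixels'][:,:,::-1]
    if box: im=im[box[1]:box[3],box[0]:box[2]]
    cv2.imwrite('pics/'+n,cv2.resize(im,None,fx=s,fy=s,interpolation=cv2.INTER_CUBIC))
E
python3 - <<'E'
from h import *
for n in('scene','top'):
    c=ctrl.camera(n); save(c,n+'0.png'); print({k:v for k,v in c.items() if k!='pixels'})
print(ctrl.get_obs())
E
```

```text
{'fx': 620.8398917926603, 'fy': 620.8398917926603, 'cx': 314.0378135501383, 'cy': 247.25873911170152, 'dist_coeffs': array([0.03480045, 0.        , 0.        , 0.        , 0.        ]), 'origin': array([-0.19187925, -1.00472565,  0.91504756]), 'attitude': array([-0.46593167,  0.83531548, -0.25765876,  0.13699521])}
{'fx': 533.8687748157403, 'fy': 533.8687748157403, 'cx': 328.3953297247543, 'cy': 247.79011435066815, 'dist_coeffs': array([-0.08025856,  0.        ,  0.        ,  0.        ,  0.        ]), 'origin': array([0.37196541, 0.11441371, 1.19396272]), 'attitude': array([ 0.04303572, -0.69540027,  0.71452129, -0.06344864])}
{'time_s': 0.1, 'q': array([ 1.02666498e+00,  1.81468174e-01,  1.60787595e+00,  2.52519817e-06,
        1.35384380e+00, -2.06313867e-01]), 'dq': array([-0.00094804, -0.00040379, -0.00321899,  0.00174769, -0.00171893,
       -0.00106892]), 'joint_efforts': array([ 1.48064846e-03, -4.45880198e+01, -3.52237844e+01, -3.10562227e-04,
        4.18884694e-03, -5.93820502e-06]), 'eef_pos': array([0.19030062, 0.54207298, 0.23048896]), 'eef_rot': array([-2.93462683e-04,  1.68106933e-01,  9.85768443e-01, -7.41685223e-04]), 'wrist_force': array([0.75802585, 0.25177897, 1.01725605]), 'torque': array([ 0.00718152, -0.01817683,  0.04880218]), 'grasp_force': 0.0, 'opening': 0.9980447647881217}
```

View pics/scene0.png

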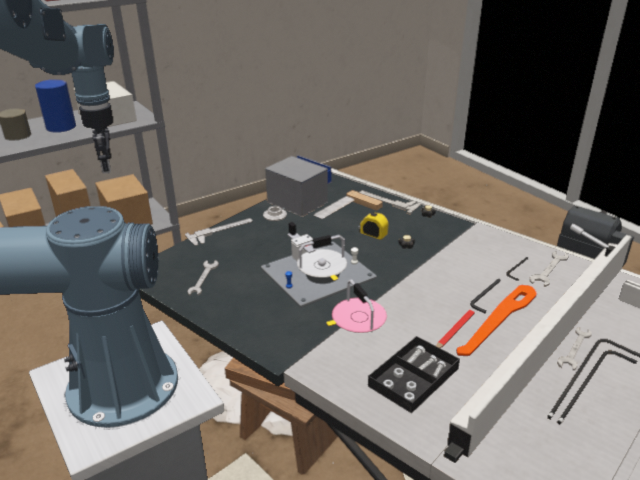

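View pics/top0.png

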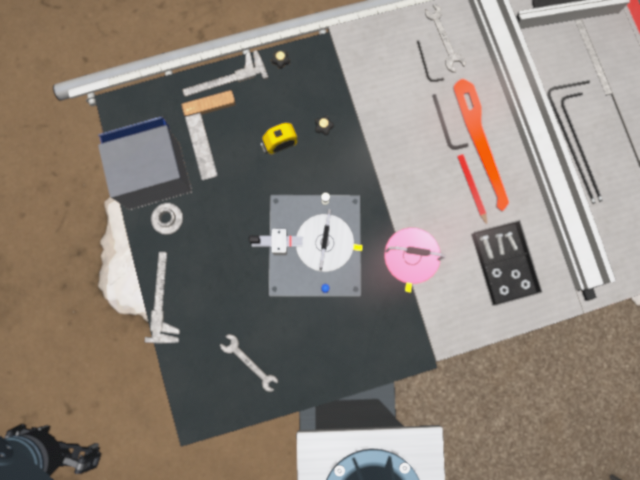

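The scene shows the silver dish (320,264) on the grey stand and a pink dish (360,315) off it. In the top view the candidates are the silver dish (325,243), on the stand with the slide, and the pink look-alike (412,255). I choose the silver one. The knob is at (254,241), the blue post at (325,288), the white post at (325,198) and the yellow pointer at (357,247).

```bash
python3 - <<'E'
from h import *
c=ctrl.camera('top'); save(c,'crop1.png',(235,180,375,305),5)
s=ctrl.camera('scene'); save(s,'crop2.png',(250,210,390,315),5)
for n,uv,z in [('corTL',(270,195.5),.01),('corTR',(360.5,195.5),.01),('corBL',(269,296),.01),('corBR',(360.5,296.5),.01),('knob',(254,241),.09),('blue',(325,288),.056),('white',(325,198),.056),('handle',(325,238),.121),('ptr',(358,247.5),.05)]:
    print(n,px2w(c,uv,z).round(4))
E
```

```text
corTL [0.675  0.2069 0.01  ]
corTR [6.703e-01 6.000e-04 1.000e-02]
corBL [0.4469 0.2119 0.01  ]
corBR [0.4403 0.0094 0.01  ]
knob [0.5575 0.2352 0.09  ]
blue [0.4579 0.0887 0.056 ]
white [0.6548 0.0831 0.056 ]
handle [0.5549 0.0873 0.121 ]
ptr [0.5443 0.0144 0.05  ]
```

View pics/crop1.png

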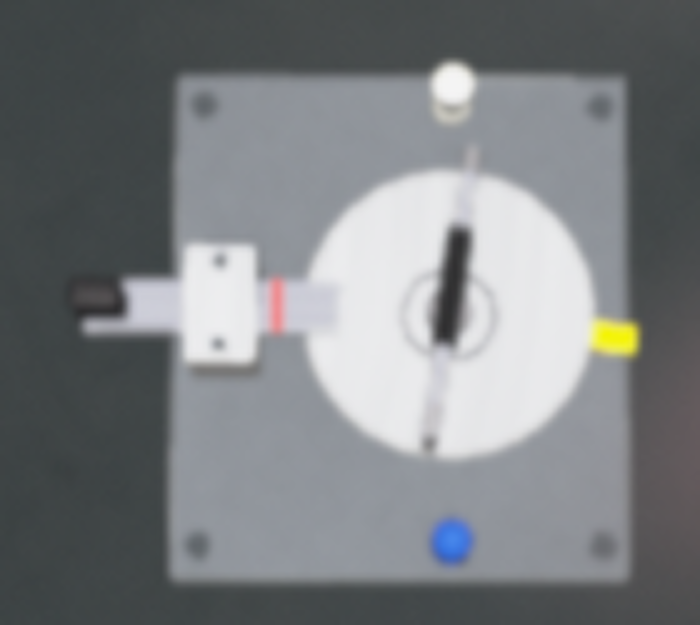

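View pics/crop2.png

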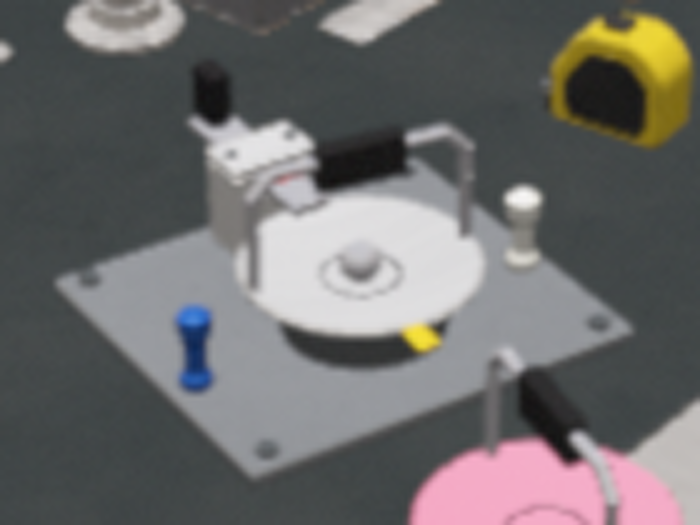

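The crops confirm the silver dish. The slide is nearly in, with its red line at crop (278,305), the knob top at (97,293), the grip ends at (460,228) and (447,345), and the pointer tip at (637,338). The ball is centred.

```bash
python3 - <<'E'
from h import *
c=ctrl.camera('top')
def P(u,v,z): return px2w(c,(235+(u+.5)/5-.5,180+(v+.5)/5-.5),z)[:2]
b=P(452,539,.056);w=P(453,83,.056);m=(b+w)/2;print('b,w',b,w,np.linalg.norm(w-b),'mid',m)
ex=(w-b)/np.linalg.norm(w-b);ey=np.array([-ex[1],ex[0]]);print('yaw deg',np.degrees(np.arctan2(ex[1],ex[0])))
for z in(.058,): 
  r=P(278,305,z);print('red',(r-m)@ex,(r-m)@ey)
k=P(97,293,.09);print('knob',k,(k-m)@ex,(k-m)@ey)
for e in((183,303),(257,303)):
  g=P(*e,.066);print('block',(g-m)@ex,(g-m)@ey)
a=P(460,228,.121);d=P(447,345,.121);print('grip',a,d,(a+d)/2,np.linalg.norm(a-d),'handle ang',np.degrees(np.arctan2(*(a-d)[::-1])))
t=P(637,338,.047);print('ptr',t,np.linalg.norm(t-m),np.degrees(np.arctan2(*(t-m)[::-1])))
# dish rim centre
q=P(450,314,.048);print('dish centre',q)
for x,y in((.675,.2069),(.6703,.0006),(.4469,.2119),(.4403,.0094)):print((np.array([x,y])-m)@ex,(np.array([x,y])-m)@ey)
for p in([*m,.121],[*(m+ey*.15),.09]): print('proj',w2px(c,p))
o=ctrl.get_obs();print(R.from_quat(np.roll(o['eef_rot'],-1)).as_matrix().round(3))
E
```

```text
b,w [0.45913667 0.08866324] [0.65883081 0.0825965 ] 0.19978627594162623 mid [0.55898374 0.08562987]
yaw deg -1.7401184011927806
red 0.000549592564259567 0.07524287033138528
knob [0.56345128 0.23515969] -7.515981241049074e-05 0.14959652979212776
block -0.0001320517980137284 0.1154927545214521
block 4.097490258359915e-05 0.083863885586519
grip [0.58139422 0.08326725] [0.53310616 0.08993895] [0.55725019 0.0866031 ] 0.04874677621184402 handle ang -7.8664491640771335
ptr [0.54522328 0.00539058] 0.0814106460340501 -99.73115569586086
dish centre [0.55766882 0.08658853]
0.11228025583297191 0.12473717004157248
0.11384695522260006 -0.08161041403205445
-0.11586638485259076 0.12280835074138732
-0.11631420054605328 -0.07979868137029601
proj [[325.75710824 236.01026157]]
proj [[253.80806694 238.16358709]]
[[-0.943  0.331 -0.   ]
 [ 0.331  0.943 -0.001]
 [ 0.    -0.001 -1.   ]]
```

Everything agrees with the given sizes. The stand centre is (0.5585, 0.086), stand yaw is −1.7°, the slide is at about 0 and the knob is at (0.5635, 0.2355). Next I move above the knob, keeping the tips above the 22 mm slide bar.

move_arm --plan '[0.37,-0.31,0,0,0,-0.06,1.2,-0.98,0,0,0,-0.2,2.1,-1.72,0,0,0,-0.35,3.0,-2.46,0,0,0,-0.5,3.9,-3.2,0,0,0,-0.65,4.8,-3.93,0,0,0,-0.8,5.7,-4.67,0,0,0,-0.95,6.6,-5.4,0,0,0,-1.1,7.2,-5.9,0,0,0,-1.2,7.47,-6.13,0,0,0,-1.264]' --grip 45

```text
time_s: 1.5
eef_pos: [0.5657, 0.2339, 0.2309]
eef_rot: [0.0, 0.72, 0.694, -0.0]
wrist_force: [0.6, 0.8, 0.3]
opening: 0.525
grasp_force: 0.0
```

move_arm --plan '[0,0,0,0,0,0,-0.02,0,-0.5,0,0,0,-0.02,0,-1.2,0,0,0,-0.02,0,-1.8,0,0,0,-0.02,0,-2.2,0,0,0,-0.02,0,-2.4,0,0,0,-0.02,0,-2.4,0,0,0,-0.02,0,-2.4,0,0,0]'

```text
time_s: 2.5
eef_pos: [0.5639, 0.2363, 0.1126]
eef_rot: [0.001, 0.718, 0.696, 0.001]
wrist_force: [0.3, 0.1, 0.2]
opening: 0.524
grasp_force: 0.0
```

```bash
python3 - <<'E'
from h import *
o=ctrl.get_obs();print(o['eef_pos'],o['eef_rot'].round(4))
s=ctrl.camera('scene'); save(s,'crop3.png',(230,170,370,290),5)
E
```

```text
[0.56391756 0.2363031  0.11257433] [6.000e-04 7.179e-01 6.962e-01 9.000e-04]
```

View pics/crop3.png

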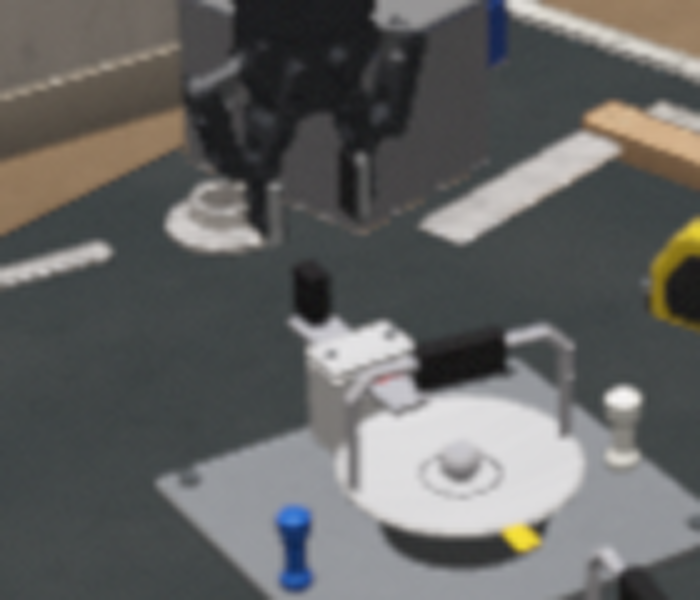

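The fingers at crop (268,235) and (355,215) straddle the knob at (312,290). I lower and close.

move_arm --plan '[0,0,-0.3,0,0,0,0,0,-0.65,0,0,0,0,0,-0.9,0,0,0,0,0,-1.0,0,0,0,0,0,-1.0,0,0,0,0,0,-1.0,0,0,0]'

```text
time_s: 3.3
eef_pos: [0.5635, 0.2361, 0.0618]
eef_rot: [0.0, 0.718, 0.696, 0.0]
wrist_force: [-0.1, 0.6, 0.2]
opening: 0.524
grasp_force: 0.0
```

move_arm --plan '[0,0,0,0,0,0,0,0,0,0,0,0,0,0,0,0,0,0,0,0,0,0,0,0,0,0,0,0,0,0,0,0,0,0,0,0,0,0,0,0,0,0,0,0,0,0,0,0]' --grip 5

```text
time_s: 4.3
eef_pos: [0.5632, 0.2361, 0.0619]
eef_rot: [0.0, 0.718, 0.696, 0.0]
wrist_force: [-3.2, -0.5, 4.6]
opening: 0.153
grasp_force: 60.1
```

Gripped: 13 mm opening, 60 N. I pull 40 mm along stand +y (0.03, 1.0).

move_arm --plan '[0,0.08,0,0,0,0,0.01,0.2,0,0,0,0,0.01,0.32,0,0,0,0,0.02,0.44,0,0,0,0,0.02,0.56,0,0,0,0,0.02,0.68,0,0,0,0,0.02,0.77,0,0,0,0,0.02,0.8,0,0,0,0,0.02,0.8,0,0,0,0,0.02,0.8,0,0,0,0]'

```text
time_s: 5.55
eef_pos: [0.5643, 0.2756, 0.0619]
eef_rot: [0.0, 0.718, 0.696, -0.0]
wrist_force: [-1.9, -2.1, 5.0]
opening: 0.156
grasp_force: 60.2
```

```bash
python3 - <<'E'
from h import *
o=ctrl.get_obs();print(o['eef_pos'])
s=ctrl.camera('scene'); c=ctrl.camera('top')
a=s['pixels'][190:280,255:355,::-1]; b=c['pixels'][200:290,235:335,::-1]
f=lambda i:cv2.resize(i,None,fx=4,fy=6,interpolation=cv2.INTER_CUBIC)
cv2.imwrite('pics/crop4.png',np.hstack([f(a),f(b)]))
# project expected guide outer edge in scene
E
```

```text
[0.56434938 0.27560454 0.06191008]
```

View pics/crop4.png

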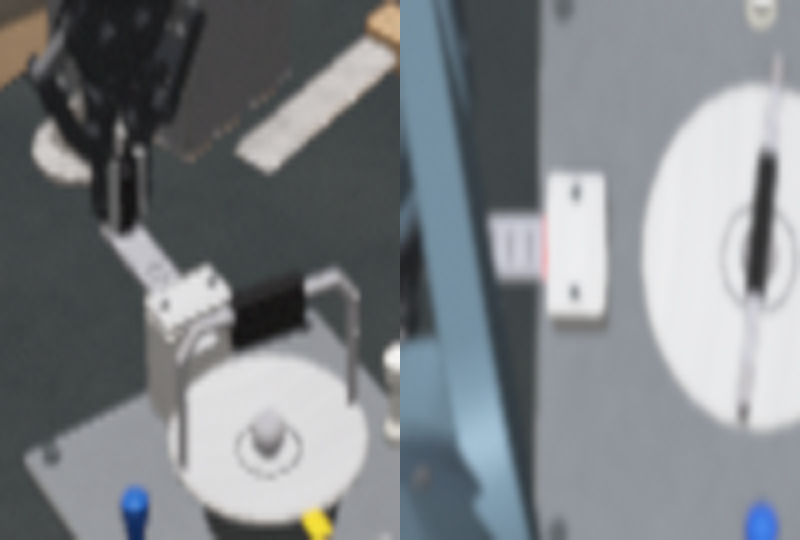

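The red line shows at the block's outer edge (top crop x≈544), with the black lines at 512 and 530. I check it to sub-pixel.

```bash
python3 - <<'E'
from h import *
c=ctrl.camera('top'); im=c['pixels'].astype(float)
p=im[238:243,252:292].mean(0)
for i,x in enumerate(p[:26]): print(252+i,x.round().astype(int))
m=np.array([.559,.0857]);a=np.radians(-1.74);ey=np.array([-np.sin(a),np.cos(a)])
for y in(.115,.125,.135,.145): print(y,w2px(c,[*(m+ey*y),.058])[0].round(2))
print('block',w2px(c,[*(m+ey*.115),.066])[0])
E
```

```text
252 [106 129 145]
253 [ 85 104 116]
254 [64 77 85]
255 [57 67 73]
256 [69 77 83]
257 [108 112 120]
258 [156 158 167]
259 [189 190 201]
260 [200 200 211]
261 [192 193 203]
262 [183 183 193]
263 [193 194 204]
264 [202 203 213]
265 [202 202 213]
266 [192 193 203]
267 [183 183 193]
268 [193 194 204]
269 [206 201 211]
270 [218 192 201]
271 [232 197 202]
272 [236 225 227]
273 [236 235 236]
274 [235 235 237]
275 [235 235 237]
276 [236 236 238]
277 [236 237 238]
0.115 [271.69 240.75]
0.125 [267.04 240.72]
0.135 [262.4 240.7]
0.145 [257.75 240.67]
block [271.39873712 240.13374003]
```

Sub-pixel puts the 20 and 30 mm lines within 0.5 mm of where they should be, so the slide is at about 0.040. I release and rise.

move_arm --plan '[0,0,0,0,0,0,0,0,0,0,0,0,0,0,0,0,0,0,0,0,0,0,0,0,0,0,0.3,0,0,0,0,0,0.9,0,0,0,0,0,1.6,0,0,0,0,0,2.1,0,0,0,0,0,2.2,0,0,0,0,0,2.2,0,0,0]' --grip 45

```text
time_s: 6.95
eef_pos: [0.564, 0.276, 0.1714]
eef_rot: [0.0, 0.718, 0.696, 0.0]
wrist_force: [-0.5, -0.5, 0.3]
opening: 0.527
grasp_force: 0.0
```

move_arm --plan '[0,-0.2,0,0,0,0.1,-0.02,-0.7,0,0,0,0.27,-0.04,-1.3,0,0,0,0.45,-0.06,-1.9,0,0,0,0.63,-0.08,-2.5,0,0,0,0.81,-0.1,-3.0,0,0,0,0.99,-0.12,-3.4,0,0,0,1.17,-0.13,-3.7,0,0,0,1.35,-0.13,-3.79,0,0,0,1.455,-0.13,-3.79,0,0,0,1.455]'

```text
time_s: 8.2
eef_pos: [0.5567, 0.0862, 0.1698]
eef_rot: [-0.001, 0.074, 0.997, -0.0]
wrist_force: [-0.8, -0.4, -0.3]
opening: 0.526
grasp_force: 0.0
```

```bash
python3 - <<'E'
from h import *
o=ctrl.get_obs();print(o['eef_pos'],o['eef_rot'].round(4))
T=R.from_quat(np.roll(o['eef_rot'],-1)).as_matrix();print(np.degrees(np.arctan2(T[1,1],T[0,1])),T[:,2])
s=ctrl.camera('scene'); c=ctrl.camera('top')
a=s['pixels'][190:290,255:375,::-1]; 
cv2.imwrite('pics/crop5.png',cv2.resize(a,None,fx=6,fy=6,interpolation=cv2.INTER_CUBIC))
p=c['pixels'].astype(float)[238:243,240:285].mean(0).round().astype(int)
print(p[::1,1].tolist())
E
```

```text
[0.55668854 0.08615423 0.1698348 ] [-0.0013  0.0743  0.9972 -0.    ]
81.48184263950726 [-2.57724706e-03  1.47277671e-04 -9.99996668e-01]
[64, 112, 167, 198, 209, 211, 211, 211, 210, 210, 211, 211, 211, 210, 210, 209, 203, 192, 190, 201, 207, 198, 188, 199, 208, 208, 198, 188, 199, 206, 198, 203, 229, 238, 238, 238, 239, 239, 240, 240, 239, 233, 213, 174, 157]
```

View pics/crop5.png

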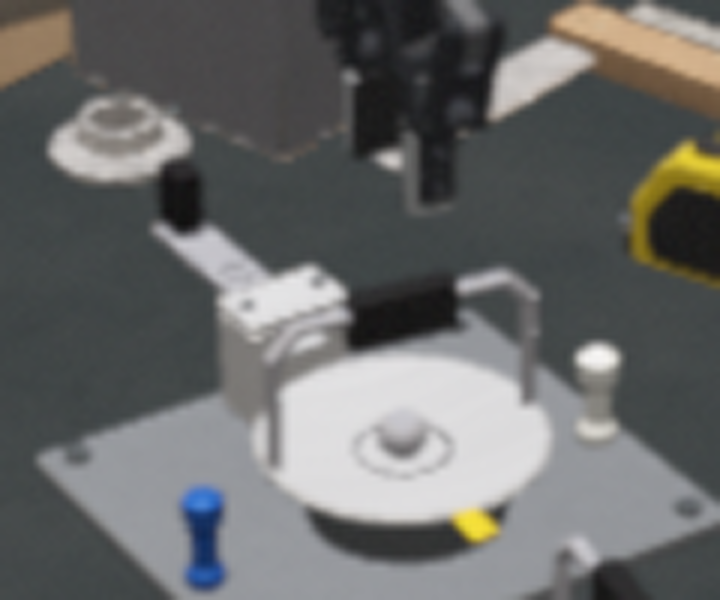

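The slide stayed put, and the fingers at crop (370,110) and (430,180) are over the grip at (405,310). I descend.

move_arm --plan '[0.01,0,0,0,0,0,0.01,0,-0.3,0,0,0,0.01,0,-0.7,0,0,0,0.01,0,-1.1,0,0,0,0.01,0,-1.4,0,0,0,0.01,0,-1.58,0,0,0,0.01,0,-1.65,0,0,0,0.01,0,-1.65,0,0,0,0.01,0,-1.65,0,0,0]'

```text
time_s: 9.43
eef_pos: [0.5586, 0.0865, 0.0895]
eef_rot: [0.001, 0.073, 0.997, 0.0]
wrist_force: [-0.0, -0.1, 0.4]
opening: 0.527
grasp_force: 0.0
```

```bash
python3 - <<'E'
from h import *
o=ctrl.get_obs();print(o['eef_pos'],o['eef_rot'].round(4),o['wrist_force'])
s=ctrl.camera('scene')
a=s['pixels'][190:290,255:375,::-1]; 
cv2.imwrite('pics/crop6.png',cv2.resize(a,None,fx=6,fy=6,interpolation=cv2.INTER_CUBIC))
E
```

```text
[0.55859682 0.08650227 0.08947842] [6.000e-04 7.330e-02 9.973e-01 0.000e+00] [-0.03282236 -0.07177178  0.39824917]
```

View pics/crop6.png

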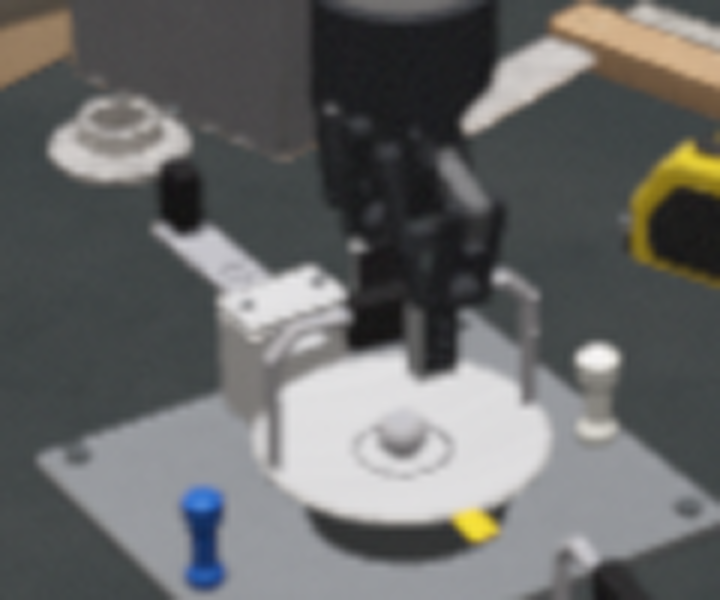

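The fingers straddle the rubber grip and the ball is in the ring at crop (403,430). I close in two steps to avoid a jolt.

move_arm --plan '[0,0,0,0,0,0,0,0,0,0,0,0,0,0,0,0,0,0,0,0,0,0,0,0,0,0,0,0,0,0,0,0,0,0,0,0]' --grip 17

```text
time_s: 10.22
eef_pos: [0.558, 0.0865, 0.0888]
eef_rot: [-0.0, 0.073, 0.997, 0.0]
wrist_force: [0.4, 0.2, 0.6]
opening: 0.199
grasp_force: 0.0
```

move_arm --plan '[0,0,0,0,0,0,0,0,0,0,0,0,0,0,0,0,0,0,0,0,0,0,0,0,0,0,0,0,0,0,0,0,0,0,0,0]' --grip 4

```text
time_s: 10.98
eef_pos: [0.5579, 0.0865, 0.0886]
eef_rot: [-0.0, 0.073, 0.997, -0.0]
wrist_force: [0.2, 0.0, -1.8]
opening: 0.129
grasp_force: 61.2
```

move_arm --plan '[0,0,0.02,0,0,0,0,0,0.06,0,0,0,0,0,0.11,0,0,0,0,0,0.17,0,0,0,0,0,0.23,0,0,0,0,0,0.29,0,0,0,0,0,0.34,0,0,0,0,0,0.38,0,0,0,0,0,0.4,0,0,0,0,0,0.4,0,0,0]'

```text
time_s: 12.22
eef_pos: [0.5581, 0.0865, 0.1088]
eef_rot: [0.0, 0.073, 0.997, 0.0]
wrist_force: [-0.5, -0.9, -3.2]
opening: 0.131
grasp_force: 61.2
```

```bash
python3 - <<'E'
from h import *
o=ctrl.get_obs();print(o['eef_pos'],o['wrist_force'],o['torque'])
s=ctrl.camera('scene')
a=s['pixels'][190:290,255:375,::-1]; 
cv2.imwrite('pics/crop7.png',cv2.resize(a,None,fx=6,fy=6,interpolation=cv2.INTER_CUBIC))
E
```

```text
[0.55807969 0.08650394 0.10883477] [-0.45060476 -0.86778921 -3.19294286] [ 0.00417506 -0.00822073  0.01241566]
```

View pics/crop7.png

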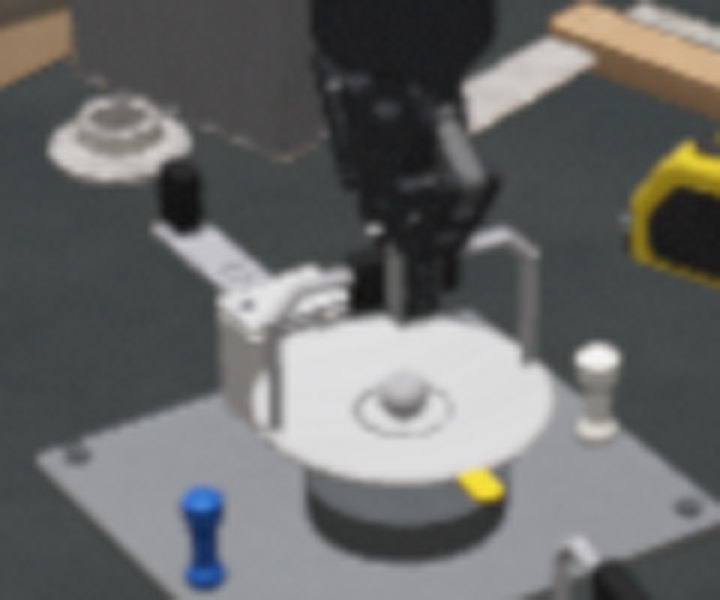

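The dish is 20 mm up and level, with the ball centred at crop (404,392). I lift the other 60 mm.

move_arm --plan '[0,0,0.02,0,0,0,0,0,0.06,0,0,0,0,0,0.12,0,0,0,0,0,0.19,0,0,0,0,0,0.26,0,0,0,0,0,0.34,0,0,0,0,0,0.42,0,0,0,0,0,0.5,0,0,0,0,0,0.58,0,0,0,0,0,0.66,0,0,0]'

```text
time_s: 13.52
eef_pos: [0.558, 0.0865, 0.142]
eef_rot: [-0.0, 0.073, 0.997, -0.0]
wrist_force: [1.0, -1.0, -3.2]
opening: 0.13
grasp_force: 61.1
```

move_arm --plan '[0,0,0.08,0,0,0,0,0,0.16,0,0,0,0,0,0.24,0,0,0,0,0,0.32,0,0,0,0,0,0.39,0,0,0,0,0,0.45,0,0,0,0,0,0.5,0,0,0,0,0,0.53,0,0,0,0,0,0.54,0,0,0,0,0,0.54,0,0,0]'

```text
time_s: 14.78
eef_pos: [0.558, 0.0865, 0.1687]
eef_rot: [-0.0, 0.073, 0.997, 0.0]
wrist_force: [-0.0, -0.1, -2.2]
opening: 0.135
grasp_force: 61.1
```

move_arm --plan '[0,0,0,0,0,-0.02,0,0,0,0,0,-0.05,0,0,0,0,0,-0.09,0,0,0,0,0,-0.14,0,0,0,0,0,-0.19,0,0,0,0,0,-0.24,0,0,0,0,0,-0.29,0,0,0,0,0,-0.34,0,0,0,0,0,-0.39,0,0,0,0,0,-0.44]'

```text
time_s: 16.02
eef_pos: [0.558, 0.0865, 0.1688]
eef_rot: [-0.0, 0.291, 0.957, -0.0]
wrist_force: [-0.1, 0.6, -2.6]
opening: 0.13
grasp_force: 61.1
```

move_arm --plan '[0,0,0,0,0,-0.05,0,0,0,0,0,-0.1,0,0,0,0,0,-0.15,0,0,0,0,0,-0.2,0,0,0,0,0,-0.25,0,0,0,0,0,-0.3,0,0,0,0,0,-0.35,0,0,0,0,0,-0.4,0,0,0,0,0,-0.45,0,0,0,0,0,-0.5]'

```text
time_s: 17.27
eef_pos: [0.558, 0.0865, 0.1687]
eef_rot: [-0.0, 0.518, 0.855, -0.0]
wrist_force: [0.9, 0.5, -2.2]
opening: 0.128
grasp_force: 61.2
```

move_arm --plan '[0,0,0,0,0,-0.05,0,0,0,0,0,-0.1,0,0,0,0,0,-0.15,0,0,0,0,0,-0.2,0,0,0,0,0,-0.25,0,0,0,0,0,-0.3,0,0,0,0,0,-0.35,0,0,0,0,0,-0.39,0,0,0,0,0,-0.42,0,0,0,0,0,-0.43]'

```text
time_s: 18.52
eef_pos: [0.5581, 0.0865, 0.1688]
eef_rot: [-0.0, 0.688, 0.726, 0.0]
wrist_force: [-0.6, 0.3, -2.1]
opening: 0.13
grasp_force: 61.1
```

move_arm --plan '[0,0,0,0,0,0,0,0,0,0,0,0,0,0,0,0,0,0,0,0,0,0,0,0]'

```text
time_s: 19.02
eef_pos: [0.558, 0.0865, 0.1688]
eef_rot: [-0.0, 0.688, 0.726, -0.0]
wrist_force: [1.1, 0.9, -2.7]
opening: 0.13
grasp_force: 61.1
```

```bash
python3 - <<'E'
from h import *
o=ctrl.get_obs();print(o['eef_pos'],o['eef_rot'].round(4))
T=R.from_quat(np.roll(o['eef_rot'],-1)).as_matrix();print(np.degrees(np.arctan2(T[1,1],T[0,1])),T[:,2])
s=ctrl.camera('scene'); c=ctrl.camera('top')
a=s['pixels'][175:300,255:375,::-1]; b=c['pixels'][190:315,250:370,::-1]
f=lambda i:cv2.resize(i,(400,417),interpolation=cv2.INTER_CUBIC)
cv2.imwrite('pics/crop8.png',np.hstack([f(a),f(b)]))
m=np.array([.559,.0857])
for n,i,box in(('top',c,(290,240,360,310)),('scene',s,(255,200,330,290))):
    h=cv2.cvtColor(np.ascontiguousarray(i['pixels']),cv2.COLOR_RGB2HSV)
    k=cv2.inRange(h,(20,120,90),(38,255,255));x0,y0,x1,y1=box;k2=np.zeros_like(k);k2[y0:y1,x0:x1]=k[y0:y1,x0:x1]
    M=cv2.moments(k2,True)
    if M['m00']:
        u=(M['m10']/M['m00'],M['m01']/M['m00']);p=px2w(i,u,.127)[:2];print(n,M['m00'],u,p,np.linalg.norm(p-m),np.degrees(np.arctan2(*(p-[.558,.0865])[::-1])))
E
```

```text
[0.55801283 0.08652991 0.16875894] [-0.      0.6877  0.726  -0.    ]
3.097560104628919 [-9.71547806e-05  1.08615716e-05 -9.99999995e-01]
top 26.0 (328.5, 269.0) [0.49051795 0.08218888] 0.06857200314898733 -176.34460576139114
scene 20.0 (297.7, 245.4) [0.48008819 0.08079469] 0.07906412701423587 -175.81183252633502
```

View pics/crop8.png

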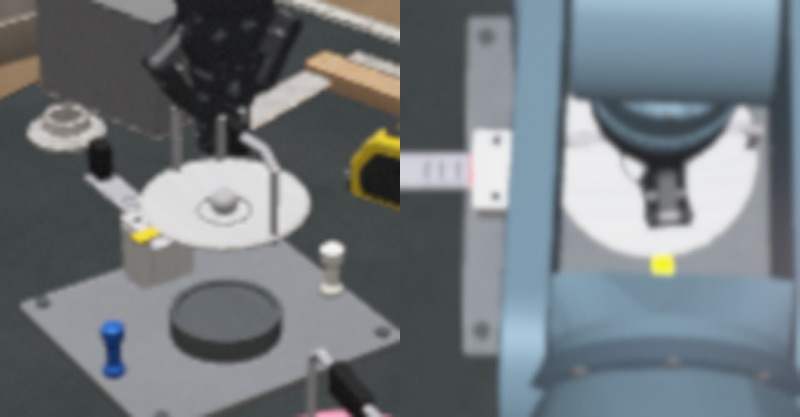

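The dish is level with the ball centred at crop (223,200), the slide is unmoved, and the pointer at top crop (663,265) is about 5° short of the blue post. I turn the rest and settle.

move_arm --plan '[0,0,0,0,0,-0.02,0,0,0,0,0,-0.04,0,0,0,0,0,-0.065,0,0,0,0,0,-0.08,0,0,0,0,0,-0.088,0,0,0,0,0,-0.088,0,0,0,0,0,-0.088,0,0,0,0,0,-0.088,0,0,0,0,0,-0.088,0,0,0,0,0,-0.088]'

```text
time_s: 20.38
eef_pos: [0.558, 0.0865, 0.1688]
eef_rot: [-0.0, 0.719, 0.695, -0.0]
wrist_force: [-0.5, -0.8, -2.8]
opening: 0.134
grasp_force: 61.1
```

```bash
python3 - <<'E'
from h import *
o=ctrl.get_obs();print(o['eef_pos'])
T=R.from_quat(np.roll(o['eef_rot'],-1)).as_matrix();print(np.degrees(np.arctan2(T[1,1],T[0,1])),T[:,2])
s=ctrl.camera('scene'); c=ctrl.camera('top')
a=s['pixels'][175:300,255:375,::-1]; b=c['pixels'][190:315,250:370,::-1]
f=lambda i:cv2.resize(i,(400,417),interpolation=cv2.INTER_CUBIC)
cv2.imwrite('pics/crop9.png',np.hstack([f(a),f(b)]))
for n,i,box in(('top',c,(290,240,360,310)),('scene',s,(255,200,330,290))):
    h=cv2.cvtColor(np.ascontiguousarray(i['pixels']),cv2.COLOR_RGB2HSV)
    k=cv2.inRange(h,(20,120,90),(38,255,255));x0,y0,x1,y1=box;k2=np.zeros_like(k);k2[y0:y1,x0:x1]=k[y0:y1,x0:x1]
    M=cv2.moments(k2,True);u=(M['m10']/M['m00'],M['m01']/M['m00']);p=px2w(i,u,.127)[:2];print(n,M['m00'],p,np.degrees(np.arctan2(*(p-[.558,.0865])[::-1])))
E
```

```text
[0.55803393 0.08653269 0.1687862 ]
-1.9467242819958994 [-2.99536495e-05  1.52762480e-05 -9.99999999e-01]
top 27.0 [0.49083016 0.08840126] 178.3786566891046
scene 22.0 [0.48068875 0.08671273] 179.84234778827442
```

View pics/crop9.png

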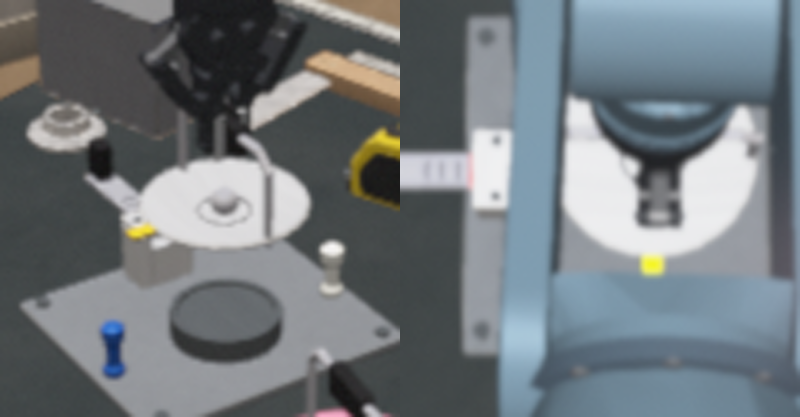

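The pointer reads 178.4° against a target of 178.3°. The ball is in the ring at (223,198), the dish is level and still 80 mm up, and the slide is unmoved. I hand in.

```bash
python3 -c "
from bench import ctrl
print(ctrl.hand_in())"
```

```text
the job is handed in; nothing more can be done
None
```

I handed the job in at about 20 s of the 58 s limit: slide pulled out to its red line, and dish held level and still 80 mm above its seat, pointer at the blue post (within about 2°), ball inside the ring in every picture; the hand-in gave no verdict.

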